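# Run a fingertip along the trim's push rivets

## Robot

A 6-joint arm with a two-finger parallel gripper is mounted at the origin on the work surface. World frame = base frame: x ahead of the robot, y to its left, z up, the work surface at z = 0. Lengths are in m, angles in rad, forces in N, time in s.
With the tool pointing down it reaches from about 0.35 to 0.875 m from the base axis. Payload 4.2 kg.
Tool frame: the origin (TCP) lies between the finger pads; the fingertips stand 25 mm ahead of it and the grasp point (between the pads) lies 6 mm ahead of it; z points along the fingers, y is the direction in which the jaws open and shut (so a half turn about z gives the same grasp; the last joint's range is limited). The gripper opens to 85 mm and grips with 20 to 120 N. Pads are 22 mm wide; open, the fingers measure 114 mm over their backs; the gripper's body (76 mm by 85 mm) begins 54 mm behind the grasp point. The pads swing forward as they close: fully open they stand 13 mm farther back than shut.
Start: joints at [1.437, 0.385, 0.008, 0, -1.194, -0.259], TCP at [0.239, 0.577, 0.227] pointing down, gripper open.
Joint ranges: [-3.14, 3.14], [-1.21, 2.06], [-1.07, 1.41], [-3.16, 2.05], [-2.99, -0.16], [-3.1, 3.1]. Speed limits (rad/s): [2.79, 2.79, 3.14, 3.14, 3.14, 3.14].

## Interface

Orientations are given as a unit quaternion [w, x, y, z].
In Python, from station import move_to, line_to, goto_joints, let_go, close, sleep, solve_ik, get_obs, grab_frame, MotionError, sign_off gives the robot as it stands. Calls block until the motion is done:
- move_to(position, orientation): joint-space move of the TCP to a pose.
- line_to(position, attitude=None, v=0.15, until_force=None): straight line of the TCP; attitude=None keeps the orientation; v is the mean speed in m/s. With until_force (N) it stops when the force on the tool has changed by that much, and returns True; else False.
- goto_joints(angles): joint-space move.
- let_go() and close(): open the fingers fully, or close them until they stop; the grip force is fixed at half the most.
- sleep(seconds).
- solve_ik(position, orientation): joint angles nearest the present ones, or None.
- get_obs(): the state.
- grab_frame(name): name is "scene" or "top" or "wrist"; returns a dict with "img" (420x560x3 uint8, red, green, blue), "depth" (420x560 float32, m along the optical axis (not along the pixel's ray), 0 where there is no reading), "fx", "fy", "cx", "cy" (pixels), "R" (3x3) and "t" (3): a world point X has camera coordinates R X + t; the wrist camera has in their place "T_tool_cam" (4x4, takes a point from camera to tool coordinates, whose origin is the TCP and whose axes are the flange's). Camera axes: x right, y down, z forward; pixel columns grow to the right and rows downward; lengths in m; the calibration is good to about 2 mm. A picture is of the moment at which its call begins: read the wrist's pose just before it.
A pose or a line that the arm cannot do raises MotionError and nothing moves.
- sign_off(): hands the job in, once; it reports no verdict.
The state is a dict: "time_s": time; "q": joint angles; "qvel": joint speeds; "tau": joint torques, N m; "eef_pos": TCP position; "tcp_rot": TCP orientation; "force": force on the tool from outside, world axes, zero at the start; "moment": the same for the moment, N m; "width": opening from 0.0 (shut) to 1.0 (fully open).
Only numpy, scipy, OpenCV 4.12 (cv2) and the standard library are available. Lean on these libraries where they do the work, as an engineer would, in place of code of your own. Each camera call takes 0.05 s, during which the arm holds its last target.

## Task

Set the push rivets of the black wheel-arch trim: starting at the red pin, follow the curved row with your fingertips to the other end, pressing each pin fully home in turn with light pressure. From the first pin to the last keep the fingertips low over the row, no more than about 4 cm above the trim. Do not grasp, lift or shove the trim, leave everything else where it is, and draw the hand clear when the last pin is home.

Things in the scene. Friction and masses are not known exactly. Their poses are not given: they have to be found in the camera images.
- trim: black steel-backed wheel-arch trim, loose, 0.95 kg, flat on the steel at any yaw: band 50 mm wide, 16 mm thick, curved at 130 mm mid-line radius. Origin on its underside; top at z = +16 mm. In its frame the arc's centre is x = -107 mm, y = 0; it spans -66 to +66 degrees and bulges to +x. Rivets 0 to 4 stand on the mid-line at -50, -25, 0, 25, 50 degrees, 56 mm apart.
- rivet0_top (a point): centre of the top of push rivet 0's pin (red pin, the first, at the -y end of the trim): 18 mm across, flat; moves with the pin. In the trim's frame at x = -23.4, y = -99.6 mm. Stands 7.5 to 9 mm above the trim's top at first, 3 mm when fully home.
- rivet1_top (a point): centre of the top of push rivet 1's pin (white pin, number 2 in the row counted from the red one): 18 mm across, flat; moves with the pin. In the trim's frame at x = 10.8, y = -54.9 mm. Stands 7.5 to 9 mm above the trim's top at first, 3 mm when fully home.
- rivet2_top (a point): centre of the top of push rivet 2's pin (white pin, number 3 in the row counted from the red one): 18 mm across, flat; moves with the pin. In the trim's frame at x = 23.0, y = 0.0 mm. Stands 7.5 to 9 mm above the trim's top at first, 3 mm when fully home.
- rivet3_top (a point): centre of the top of push rivet 3's pin (white pin, number 4 in the row counted from the red one): 18 mm across, flat; moves with the pin. In the trim's frame at x = 10.8, y = 54.9 mm. Stands 7.5 to 9 mm above the trim's top at first, 3 mm when fully home.
- rivet4_top (a point): centre of the top of push rivet 4's pin (white pin, the last, at the +y end of the trim): 18 mm across, flat; moves with the pin. In the trim's frame at x = -23.4, y = 99.6 mm. Stands 7.5 to 9 mm above the trim's top at first, 3 mm when fully home.
- rivet0 (a joint): how far rivet 0's pin is pushed in, m: 0 to 0.0015 at the start, 0.006 fully home against its stop. It slides straight down with about 4 N of friction, has no spring, and stays where it is left.
- rivet1 (a joint): how far rivet 1's pin is pushed in, m: 0 to 0.0015 at the start, 0.006 fully home against its stop. It slides straight down with about 4 N of friction, has no spring, and stays where it is left.
- rivet2 (a joint): how far rivet 2's pin is pushed in, m: 0 to 0.0015 at the start, 0.006 fully home against its stop. It slides straight down with about 4 N of friction, has no spring, and stays where it is left.
- rivet3 (a joint): how far rivet 3's pin is pushed in, m: 0 to 0.0015 at the start, 0.006 fully home against its stop. It slides straight down with about 4 N of friction, has no spring, and stays where it is left.
- rivet4 (a joint): how far rivet 4's pin is pushed in, m: 0 to 0.0015 at the start, 0.006 fully home against its stop. It slides straight down with about 4 N of friction, has no spring, and stays where it is left.
- bolt: chrome wheel bolt standing on its head in the hollow of the trim's arc, 27 mm across, 52 mm tall, loose; origin: centre of its foot. Leave alone.
- bucket_lid: white plastic bucket lid lying flat, 230 mm across, 18 mm high, loose, left of the work; origin: centre of its underside. Leave alone.
- screwdriver: red-handled flat screwdriver lying on the right, 200 mm long along its x axis, handle to -x, under 40 mm high, loose; origin: underside, middle. Leave alone.
- trim_tool: black plastic trim lever lying beyond the work, about 195 mm long along its x axis, 30 mm wide, 14 mm high, loose; origin: underside near the middle. Leave alone.
- jar: closed clear jar with a yellow cap, 64 mm across, 75 mm tall, loose, left of the work near the robot; origin: centre of its underside. Leave alone.

How it is judged:
On the way, in this order (a step that is already met when the one before it is completed fails the run):
1. the red pin is pressed home (within 2 mm of its stop) (value of joint rivet0 above 0.004 m), for 0.1 s.
2. the second pin is pressed home (within 2 mm of its stop) (value of joint rivet1 above 0.004 m), for 0.1 s.
3. the third pin is pressed home (within 2 mm of its stop) (value of joint rivet2 above 0.004 m), for 0.1 s.
4. the fourth pin is pressed home (within 2 mm of its stop) (value of joint rivet3 above 0.004 m), for 0.1 s.
5. the last pin is pressed home (within 2 mm of its stop) (value of joint rivet4 above 0.004 m), for 0.1 s.
At the end, for the whole second after the job is handed in: All five pins are within 2 mm of fully home (joint above 0.004), the trim lies flat and at rest within 25 mm of where it was, and the bystanders are within 20 mm of where they were (value of joint each of rivet0, rivet1, rivet2, rivet3, rivet4 above 0.004 m and distance of trim from where it was at the start of the episode below 0.025 m and angle between trim's own z axis and vertical below 0.05 rad and linear speed of trim below 0.02 m/s and distance of each of bolt, bucket_lid, screwdriver, trim_tool, jar from where it was at the start of the episode below 0.02 m); the robot touches nothing.
It fails at once if the fingertips rise more than about 50 mm above the trim between the first pin and the last (value of joint rivet0 above 0.004 m and value of joint rivet4 below 0.004 m and height (world z) of the grasp point above 0.085 m).
It fails at once if the trim is pressed with more than 40 N (contact force between the fingers and trim above 40 N).
It fails at once if the trim is lifted or tipped (height (world z) of trim above 0.008 m or angle between trim's own z axis and vertical above 0.1 rad).
It fails at once if the trim is shoved 25 mm or more (distance of trim from where it was at the start of the episode above 0.025 m).
It fails at once if the bolt, bucket lid, screwdriver, trim tool or jar is moved or lifted by more than 20 mm (distance of any of bolt, bucket_lid, screwdriver, trim_tool, jar from where it was at the start of the episode above 0.02 m).
It also fails if it takes over 45 s, if anything falls off the work surface, if the arm or the gripper's body presses on something with over 40 N, if the wrist force passes 120 N, or if a joint passes its speed limit or range.

## Working session

There is one attempt and no reset: what is moved stays moved. The work goes in short steps, each a Python script; the robot and the scene stay as the last script left them, time stands still between calls to the robot, and variables do not carry over. Pictures are saved under pics/ and viewed, and the job is handed in when it is done.

```bash
mkdir -p pics; ls; python3 - <<'E'
from station import *
import cv2,pickle
o=get_obs();print(o)
d={}
for n in("top","scene"):
    f=grab_frame(n);d[n]=f;cv2.imwrite(f"pics/{n}0.png",f["img"][:,:,::-1])
    print(n,f["fx"],f["cx"],f["cy"],f["R"],f["t"])
pickle.dump(d,open("f0.pkl","wb"))
E
```

```text
pics
{'time_s': 0.0, 'q': array([ 1.43661009e+00,  3.85574689e-01,  6.57136547e-03, -4.78791651e-04,
       -1.19400799e+00, -2.58640238e-01]), 'qvel': array([-0.00041931, -0.0008609 ,  0.00021673, -0.00015716,  0.0011392 ,
       -0.00040533]), 'tau': array([ 1.33207617e-03, -3.92289877e+01,  1.88402778e+01,  4.18614328e+00,
       -4.64335259e-03, -3.19618678e-06]), 'eef_pos': array([0.23898496, 0.57683546, 0.22539235]), 'tcp_rot': array([ 1.11918407e-03,  9.80754985e-01, -1.95239298e-01, -1.53202773e-04]), 'force': array([ 0.15264743, -0.73636032, -0.04240707]), 'moment': array([ 0.04106874,  0.0020372 , -0.05247404]), 'width': 0.9982824809992117}
top 434.6145425084625 274.5314009641134 210.97370368678494 [[ 0.02119117 -0.99974453  0.00786211]
 [-0.99037933 -0.02206697 -0.13660829]
 [ 0.13674688 -0.00489158 -0.99059394]] [0.02483849 0.55654258 1.30657607]
scene 414.661191156994 285.39061910216253 214.15046275335428 [[-0.62380835  0.78155959  0.00526813]
 [ 0.64237935  0.5165367  -0.56616129]
 [-0.44520997 -0.349792   -0.82427765]] [ 0.33975223 -0.36208224  1.38444674]
```

View pics/top0.png

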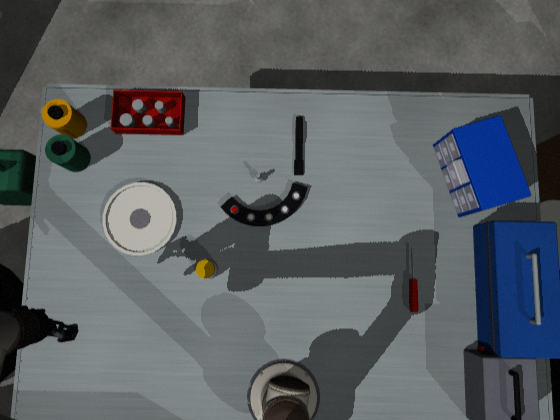

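View pics/scene0.png

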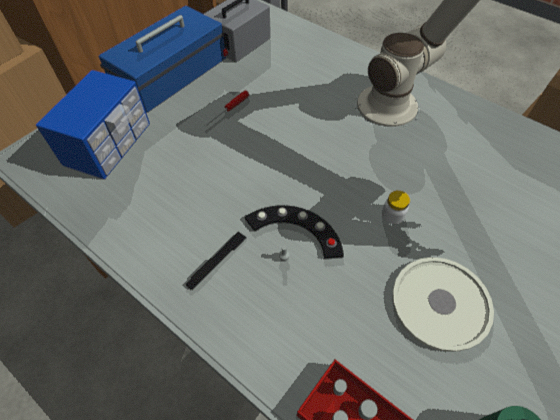

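The top view shows the trim at about (265,210) with its bulge toward the robot. The red pin is at the left end, (235,210), and the last pin is near (296,196). The bolt is near (267,174), the trim tool at (299,145), the jar at (205,268) and the lid at (140,218). I'll enlarge it.

```bash
python3 - <<'E'
import cv2,pickle
d=pickle.load(open("f0.pkl","rb"))
for n,(u,v,w,h) in {"top":(210,150,110,82),"scene":(235,195,120,90)}.items():
    c=d[n]["img"][v:v+h,u:u+w,::-1]
    cv2.imwrite(f"pics/{n}0c.png",cv2.resize(c,None,fx=7 if n=="top" else 6.6,fy=7 if n=="top" else 6.6,interpolation=cv2.INTER_CUBIC))
E
```

```text
(no output)
```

View pics/top0c.png

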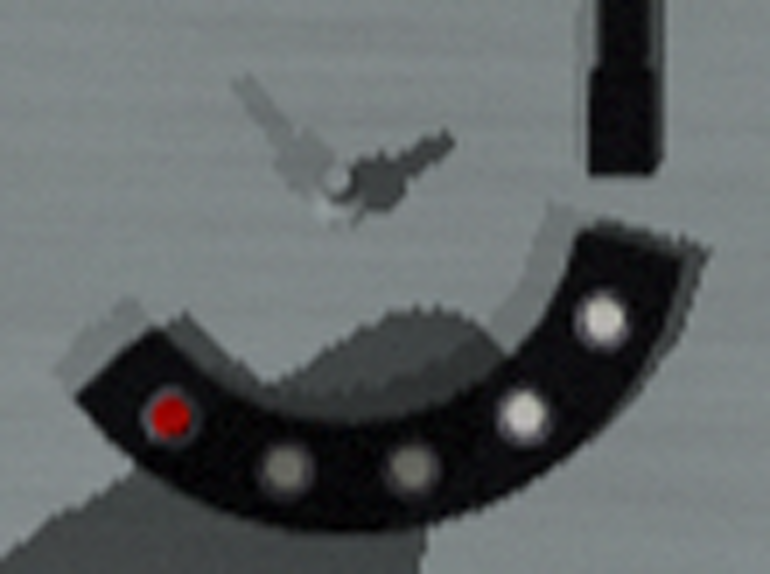

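View pics/scene0c.png

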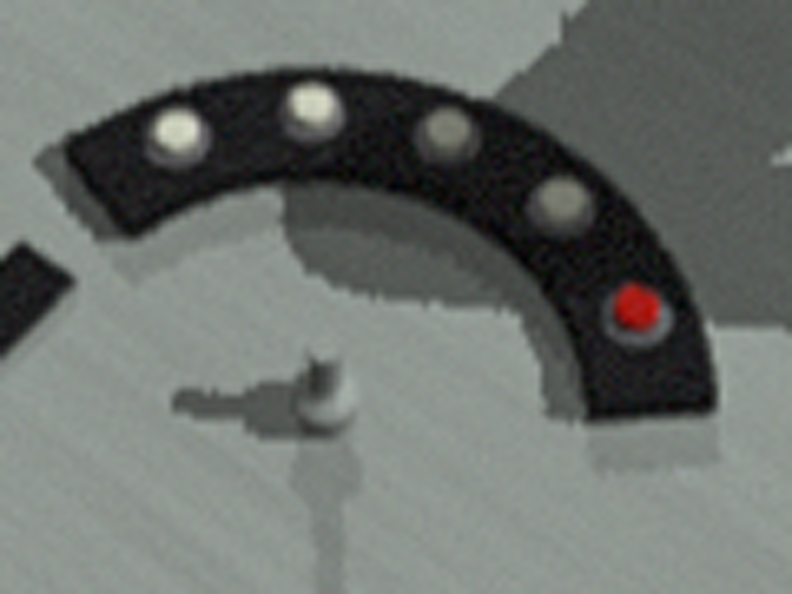

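Pin tops in the top crop, red to last: (170,415), (287,468), (412,468), (524,414), (602,320). In the scene crop: (636,307), (562,200), (447,131), (314,103), (178,130). The bolt tip is near (340,180) in the top crop. I'll fit the trim pose from both views.

```bash
cat > h.py <<'E'
import numpy as np
P=np.array([[-23.4,-99.6],[10.8,-54.9],[23,0],[10.8,54.9],[-23.4,99.6]])/1e3
def ray(f,u,v,z):
    R=np.array(f["R"]);t=np.array(f["t"]);c=-R.T@t
    d=R.T@np.array([(u-f["cx"])/f["fx"],(v-f["cy"])/f["fy"],1]);return (c+d*(z-c[2])/d[2])[:2]
def fit(W):
    a=P-P.mean(0);b=W-W.mean(0)
    th=np.arctan2((a[:,0]*b[:,1]-a[:,1]*b[:,0]).sum(),(a*b).sum())
    R=np.array([[np.cos(th),-np.sin(th)],[np.sin(th),np.cos(th)]]);t=W.mean(0)-R@P.mean(0)
    return th,R,t,P@R.T+t
E
python3 - <<'E'
from h import *
import pickle
np.set_printoptions(precision=4,suppress=True)
d=pickle.load(open("f0.pkl","rb"))
T=[(170,415),(287,468),(412,468),(524,414),(602,320)];S=[(636,307),(562,200),(447,131),(314,103),(178,130)]
for n,L,o,k in(("top",T,(210,150),7),("scene",S,(235,195),6.6)):
    W=np.array([ray(d[n],o[0]+(u+.5)/k-.5,o[1]+(v+.5)/k-.5,.0243) for u,v in L])
    th,R,t,F=fit(W);print(n,th,t);print(np.c_[W,F,(W-F)*1e3])
f=d["top"];print("bolt",ray(f,210+338/7,150+180/7,.05),"tool end",ray(f,210+625/7,150+172/7,.014),"jar",ray(f,205,268,.075))
E
```

```text
top -2.896532435099681 [0.5626 0.0616]
[[ 0.5616  0.1641  0.5612  0.1639  0.4425  0.1738]
 [ 0.5389  0.1112  0.5388  0.1123  0.094  -1.06  ]
 [ 0.5402  0.0555  0.5403  0.0561 -0.1549 -0.5226]
 [ 0.5656  0.0061  0.5655  0.0058  0.1163  0.2949]
 [ 0.609  -0.0282  0.6095 -0.0293 -0.4979  1.1139]]
scene -2.9000855851531577 [0.563  0.0605]
[[ 0.5617  0.1621  0.5619  0.1628 -0.2342 -0.7492]
 [ 0.5397  0.1109  0.5394  0.1113  0.2366 -0.4146]
 [ 0.5418  0.0552  0.5407  0.055   1.1249  0.154 ]
 [ 0.5647  0.0047  0.5657  0.0047 -0.9736  0.0886]
 [ 0.6094 -0.0296  0.6096 -0.0306 -0.1538  0.9212]]
bolt [0.6634 0.0897] tool end [ 0.6781 -0.0396] jar [0.3764 0.2387]
```

Both views agree on the trim pose to about 1 mm. I'll close the fingers, hover above the red pin and check with the wrist camera.

```bash
cat >> h.py <<'E'
PINS=P@(lambda a:np.array([[np.cos(a),-np.sin(a)],[np.sin(a),np.cos(a)]]))(-2.898).T+np.array([.5628,.0610])
Q=[0,1,0,0]
E
python3 - <<'E'
from station import *
from h import *
import cv2
close()
x,y=PINS[0]
move_to([x,y,.2],Q)
o=get_obs();f=grab_frame("wrist");cv2.imwrite("pics/w0.png",f["img"][:,:,::-1])
print(o["eef_pos"],o["tcp_rot"],o["width"],o["force"],o["time_s"],o["q"])
T=np.linalg.inv(f["T_tool_cam"]);print(f["T_tool_cam"])
for p in PINS:  # tool axes x=X,y=-Y,z=-Z
    w=np.array([*p,.0243])-o["eef_pos"];c=T@[w[0],-w[1],-w[2],1]
    print(f["fx"]*c[0]/c[2]+f["cx"],f["fy"]*c[1]/c[2]+f["cy"])
E
```

```text
[0.56143922 0.16405115 0.20008732] [-9.69738667e-05  9.99999883e-01  4.53580429e-04  1.37170911e-04] 0.0027798200337973917 [-0.76222068  0.41226389  1.09679269] 2.7667 [ 5.60993065e-01  3.36630941e-01 -1.33837355e-01 -2.06637771e-05
 -1.09999256e+00  1.01071979e+00]
[[-1.86545827e-04 -9.63176568e-01 -2.68869604e-01  6.80687303e-02]
 [ 9.99999937e-01 -9.80518853e-05 -3.42562103e-04  8.43735841e-04]
 [ 3.03584619e-04 -2.68869651e-01  9.63176525e-01 -1.47752385e-01]
 [ 0.00000000e+00  0.00000000e+00  0.00000000e+00  1.00000000e+00]]
276.90300111069683 190.3205042750825
323.26285067405666 210.04665997052413
373.8569299501444 208.82831545151325
422.0265241930986 186.63802589658331
460.8722883590402 145.4584120961599
```

View pics/w0.png

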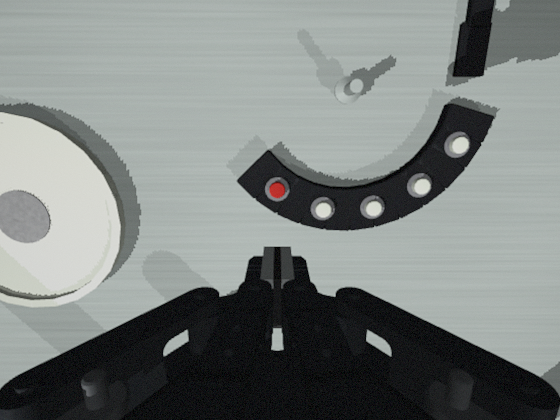

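In the wrist view the pins are at (277,189), (323,209), (373,208), (421,185) and (459,145), within 1–2 px of prediction. Next I'll press the red pin.

```bash
cat >> h.py <<'E'
def press(i):
    from station import line_to,get_obs,sleep
    x,y=PINS[i]
    line_to([x,y,.058],v=.1 if i==0 else .06)      # tips at 33 mm
    r=line_to([x,y,.0405],v=.02,until_force=12)
    o=get_obs();print(i,r,o["eef_pos"],o["force"].round(1));
    sleep(.2);o=get_obs();print("  held",o["eef_pos"].round(4),o["force"].round(1))
    line_to([x,y,.058],v=.06);o=get_obs();print("  up",o["force"].round(1),o["time_s"])
E
python3 - <<'E'
from station import *
from h import *
x,y=PINS[0]
line_to([x,y,.07],v=.15)
press(0)
E
```

```text
0 False [0.56162658 0.16338872 0.04063444] [-0.7 -0.2  0.1]
  held [0.5616 0.1633 0.0406] [ 0.2  0.6 -0.3]
  up [-0.5  0.7 -0.8] 5.7667
```

No contact was felt. I'll look before going lower.

```bash
python3 - <<'E'
from station import *
from h import *
import cv2
o=get_obs();f=grab_frame("wrist");s=grab_frame("scene");print(o["eef_pos"],o["width"])
a=cv2.resize(f["img"][100:300,180:420,::-1],None,fx=3,fy=3);cv2.imwrite("pics/w1.png",a)
a=cv2.resize(s["img"][170:290,250:410,::-1],None,fx=5,fy=5,interpolation=cv2.INTER_CUBIC);cv2.imwrite("pics/s1.png",a)
E
```

```text
[0.56173773 0.16348799 0.05872453] 0.0032243787085888083
```

View pics/w1.png

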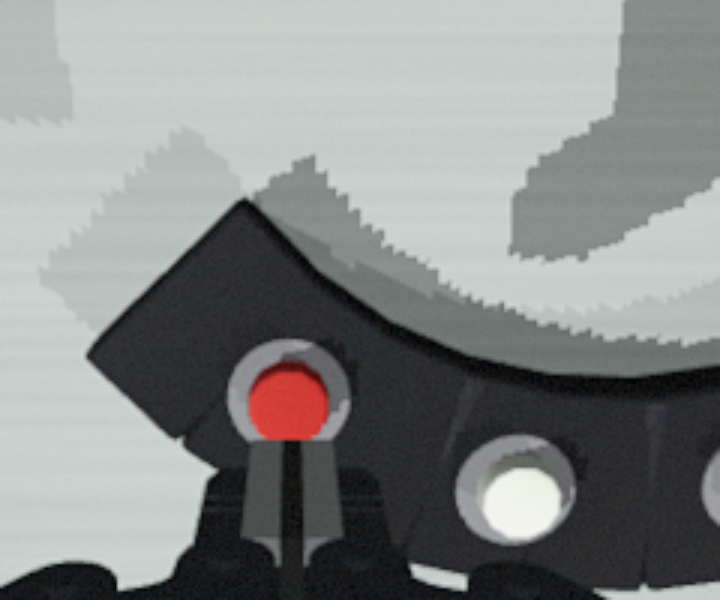

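View pics/s1.png

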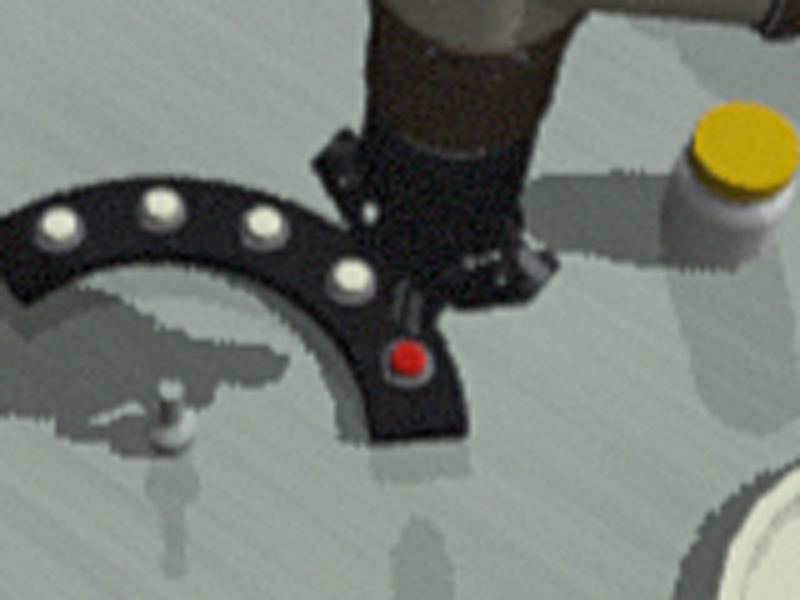

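```bash
cat >> h.py <<'E'
def tops(f,o,idx,save=None):
    T=np.array(f["T_tool_cam"]);D=f["depth"];v,u=np.nonzero(D>0);z=D[v,u]
    c=np.c_[(u-f["cx"])/f["fx"]*z,(v-f["cy"])/f["fy"]*z,z,np.ones(len(z))]@T.T
    W=np.c_[c[:,0],-c[:,1],-c[:,2]]+o["eef_pos"]
    for i in idx:
        r=np.hypot(*(W[:,:2]-PINS[i]).T);m=(r<.006)&(W[:,2]<.03);n=(r>.015)&(r<.022)&(W[:,2]<.03)&(W[:,2]>.008)
        print(i,m.sum(),n.sum(),"pin z",np.median(W[m,2]),"trim z",np.median(W[n,2]))
E
python3 - <<'E'
from station import *
from h import *
o=get_obs();f=grab_frame("wrist");tops(f,o,range(5))
T=np.array(f["T_tool_cam"])
Ti=np.linalg.inv(T)
D=f["depth"]
for z in (.0,.0122,.019,.025):
    c=Ti@[0.011,0,z,1];print(z,f["fx"]*c[0]/c[2]+f["cx"],f["fy"]*c[1]/c[2]+f["cy"],c[2])
print(D[235:300:4,270],D[235:300:4,282])
E
```

```text
0 264 1424 pin z 0.024676134321129986 trim z 0.016262756450078172
1 234 1490 pin z 0.02453877430772551 trim z 0.0162754168436587
2 232 1580 pin z 0.0240927976021066 trim z 0.016252498446870933
3 258 1741 pin z 0.024923804823570192 trim z 0.016260597284268846
4 0 325 pin z nan trim z 0.01613857624163592
0.0 275.3812996274346 239.11166066330065 0.15765605830359392
0.0122 275.4925013518321 231.2488639228946 0.1694068107466524
0.019 275.54803627487127 227.32212794629874 0.17595641046901286
0.025 275.5937134967912 224.09240544362447 0.1817354690475662
[0.19261749 0.1933801  0.1927567  0.14638786 0.14289805 0.13727316
 0.13398692 0.13071778 0.12532666 0.12308951 0.1197146  0.11712171
 0.11187942 0.10858003 0.10624376 0.10636787 0.1064622 ] [0.19262925 0.19293019 0.19284289 0.14757414 0.14271381 0.13844362
 0.13347594 0.12917791 0.1261537  0.1234334  0.1190328  0.11673921
 0.11649796 0.10898916 0.10934892 0.1094215  0.10966879]
  return _methods._mean(a, axis=axis, dtype=dtype,
  ret = ret.dtype.type(ret / rcount)
```

The depth is clean: the red pin is still about 8.4 mm proud, so it hasn't been touched. I'll measure where the shut fingertips really are in the tool frame.

```bash
python3 - <<'E'
from station import *
from h import *
f=grab_frame("wrist");T=np.array(f["T_tool_cam"]);D=f["depth"]
for col in (266,270,274,282,286,290):
  for v in range(244,262,3):
    z=D[v,col];c=T@[(col-f["cx"])/f["fx"]*z,(v-f["cy"])/f["fy"]*z,z,1];print(col,v,(c[:3]*1e3).round(1))
E
```

```text
266 244 [-4.6 -6.2 31.7]
266 247 [ 11.   -4.5 -10.6]
266 250 [ 10.9  -4.4 -14.1]
266 253 [ 11.4  -4.2 -18.8]
266 256 [ 10.9  -4.2 -21.1]
266 259 [ 11.3  -4.  -25.1]
270 244 [-5.3 -3.7 33.4]
270 247 [ 11.2  -2.6 -11.1]
270 250 [ 11.2  -2.5 -14.9]
270 253 [ 11.   -2.4 -17.8]
270 256 [ 10.9  -2.3 -20.9]
270 259 [ 10.8  -2.3 -24. ]
274 244 [-5.2 -1.1 33.2]
274 247 [ 11.1  -0.6 -10.9]
274 250 [ 11.6  -0.6 -15.8]
274 253 [ 11.3  -0.5 -18.5]
274 256 [ 11.4  -0.5 -22. ]
274 259 [ 11.2  -0.5 -24.8]
282 244 [-5.3  4.1 33.5]
282 247 [ 11.1   3.3 -10.8]
282 250 [ 11.2   3.2 -14.8]
282 253 [ 11.5   3.2 -18.9]
282 256 [ 11.5   3.1 -22.2]
282 259 [ 11.3   3.1 -25.1]
286 244 [-8.1  6.9 40.4]
286 247 [ 11.3   5.2 -11.4]
286 250 [ 11.3   5.1 -15.1]
286 253 [ 11.    5.  -17.9]
286 256 [ 11.4   4.9 -22. ]
286 259 [ 11.5   4.8 -25.5]
290 244 [-8.4  9.6 41.1]
290 247 [ 11.1   7.2 -10.8]
290 250 [ 10.9   7.1 -14.2]
290 253 [ 11.1   6.9 -18.1]
290 256 [ 11.5   6.7 -22.2]
290 259 [ 11.1   6.6 -24.7]
```

```bash
python3 - <<'E'
from station import *
from h import *
o=get_obs();e=o["eef_pos"];print(e,o["width"])
for n in("scene","top","wrist"):
    f=grab_frame(n);D=f["depth"];v,u=np.nonzero(D>0);z=D[v,u]
    c=np.c_[(u-f["cx"])/f["fx"]*z,(v-f["cy"])/f["fy"]*z,z]
    if n=="wrist":
        T=np.array(f["T_tool_cam"]);c=c@T[:3,:3].T+T[:3,3];W=c*[1,-1,-1]+e
    else: W=(c-f["t"])@np.array(f["R"])
    d=W-e;r=np.hypot(d[:,0],d[:,1])
    for a,b in((0,.01),(.01,.015),(.015,.02),(.02,.03),(.03,.04),(.04,.06),(.06,.08)):
        m=(r>=a)&(r<b)&(W[:,2]>.035)&(r<.1)
        if m.sum():print(n,a,m.sum(),"lowest world z",np.percentile(W[m,2],[0,2,10]).round(4))
E
```

```text
[0.5612654  0.16318016 0.0577556 ] -0.002239289723320163
scene 0 99 lowest world z [0.0635 0.0704 0.0939]
scene 0.01 206 lowest world z [0.067  0.0687 0.0775]
scene 0.015 203 lowest world z [0.0723 0.1063 0.1164]
scene 0.02 527 lowest world z [0.1053 0.1141 0.1234]
scene 0.03 1616 lowest world z [0.1093 0.1287 0.1961]
scene 0.04 2515 lowest world z [0.1197 0.1426 0.2576]
scene 0.06 553 lowest world z [0.1413 0.1535 0.3533]
top 0 63 lowest world z [0.4199 0.4199 0.4213]
top 0.01 77 lowest world z [0.4188 0.4198 0.4204]
top 0.015 114 lowest world z [0.4174 0.4181 0.4203]
top 0.02 310 lowest world z [0.1159 0.4152 0.4171]
top 0.03 551 lowest world z [0.1155 0.1409 0.2165]
top 0.04 705 lowest world z [0.1243 0.1506 0.2121]
top 0.06 330 lowest world z [0.1499 0.1566 0.3728]
wrist 0 1153 lowest world z [0.069  0.0902 0.1   ]
wrist 0.01 6836 lowest world z [0.0661 0.0713 0.0827]
wrist 0.015 4953 lowest world z [0.0735 0.1044 0.1098]
wrist 0.02 15180 lowest world z [0.104  0.1124 0.119 ]
wrist 0.03 10246 lowest world z [0.1075 0.1141 0.1189]
wrist 0.04 16933 lowest world z [0.1183 0.1274 0.1359]
wrist 0.06 564 lowest world z [0.1442 0.1455 0.1473]
```

Both cameras put the shut fingertips about 9 mm *behind* the reported TCP (tips at z≈0.067 with TCP at 0.058), against the stated 25 mm ahead. I'll go by the measurement: descend slowly with the force guard, then check by depth.

```bash
python3 - <<'E'
from station import *
from h import *
x,y=PINS[0]
print(line_to([x,y,.030],v=.06,until_force=8))
r=line_to([x,y,.007],v=.02,until_force=10)
o=get_obs();print(r,o["eef_pos"],o["force"].round(1),o["time_s"])
E
```

```text
False
True [0.56160327 0.16335226 0.01430318] [-1.3  0.4  4.3] 7.5417
```

```bash
python3 - <<'E'
from station import *
from h import *
x,y=PINS[0]
for k in range(3):
    r=line_to([x,y,.007],v=.01,until_force=10)
    o=get_obs();print(r,o["eef_pos"],o["force"].round(1),o["time_s"])
    if o["force"][2]>8: break
sleep(.2);o=get_obs();print(o["eef_pos"],o["force"].round(1))
line_to([x,y,.027],v=.06)
o=get_obs();f=grab_frame("wrist");tops(f,o,range(4))
E
```

```text
True [0.56162256 0.16333403 0.01431784] [-1.6 -0.7  3.7] 7.85
True [0.56163433 0.16336934 0.01432732] [-0.7  0.1  2.9] 8.1583
True [0.56162085 0.1633215  0.0143059 ] [-1.2 -0.5  3.4] 8.4667
[0.56158915 0.16334443 0.01429175] [-0.6 -0.1  2.9]
0 31 1546 pin z 0.019204613324735526 trim z 0.016291358811696036
1 133 1384 pin z 0.024419058677888156 trim z 0.01617410628596612
2 316 2107 pin z 0.023938080235711312 trim z 0.016022959884613996
3 9 1256 pin z 0.02395770685919149 trim z 0.01593518156555329
```

The red pin is home: 2.9 mm proud, with the stop felt at TCP z=0.0143. I'll do the remaining pins the same way.

```bash
python3 - <<'E'
from station import *
from h import *
for i in range(1,5):
    x,y=PINS[i]
    print(i,line_to([x,y,.028],v=.06,until_force=15))
    for k in range(3):
        r=line_to([x,y,.011],v=.015,until_force=10); o=get_obs()
        print("  ",r,o["eef_pos"].round(4),o["force"].round(1),o["time_s"])
        if o["eef_pos"][2]<.0150: break
    else: print("NOT HOME");break
    sleep(.15)
    line_to([x,y,.028],v=.06)
    o=get_obs();f=grab_frame("wrist");tops(f,o,range(5))
E
```

```text
1 False
   True [0.5391 0.1117 0.0143] [0.4 0.4 4.2] 11.0667
0 370 2570 pin z 0.019446338459976197 trim z 0.016482947517775133
1 42 1545 pin z 0.01922449475312548 trim z 0.01629185661196684
2 356 2319 pin z 0.023964430426713278 trim z 0.016100320524610058
3 396 2596 pin z 0.024685188869582077 trim z 0.016002102942233594
4 57 1772 pin z 0.02337187105965114 trim z 0.01595290205951678
2 False
   True [0.5405 0.0555 0.0143] [-1.1 -0.5  3.8] 13.625
0 368 2563 pin z 0.019762077242861265 trim z 0.01676896917406172
1 326 2304 pin z 0.019500932161855892 trim z 0.016461237890539788
2 41 1539 pin z 0.019121439400440022 trim z 0.016291124732225677
3 394 2605 pin z 0.024822686146237036 trim z 0.01613989685397853
4 500 3255 pin z 0.02388591894106869 trim z 0.016124859087972555
3 False
   True [0.5656 0.0052 0.0143] [-0.9  0.6  5.1] 16.1833
0 77 1118 pin z 0.019977612466155367 trim z 0.01690216476748335
1 300 2044 pin z 0.01965989183329511 trim z 0.016653676773850875
2 116 1292 pin z 0.019452212245497962 trim z 0.016486443699928213
3 39 1540 pin z 0.019397460913420008 trim z 0.016318860123016723
4 433 2847 pin z 0.02407968629408935 trim z 0.016338110934176333
4 False
   True [ 0.6095 -0.03    0.0143] [-1.3 -0.2  3.5] 18.75
0 0 0 pin z nan trim z nan
1 154 935 pin z 0.019503964107418517 trim z 0.01665468978164164
2 0 100 pin z nan trim z 0.016180037773023084
3 0 173 pin z nan trim z 0.016173668812497988
4 43 1537 pin z 0.01913152537835594 trim z 0.016337372749860107
  return _methods._mean(a, axis=axis, dtype=dtype,
  ret = ret.dtype.type(ret / rcount)
```

All five read about 3 mm proud. I'll draw the hand clear and take a last look.

```bash
python3 - <<'E'
from station import *
from h import *
import cv2
x,y=PINS[4]
line_to([x,y,.2],v=.15)
line_to([.50,.06,.22],v=.2)
o=get_obs();f=grab_frame("wrist");tops(f,o,range(5));cv2.imwrite("pics/w9.png",f["img"][:,:,::-1]);print(o["time_s"],o["force"].round(1))
E
```

```text
0 93 657 pin z 0.020203718246884966 trim z 0.017211220682097544
1 90 627 pin z 0.019642963953819592 trim z 0.016768987560956156
2 89 624 pin z 0.0194755372675344 trim z 0.016412036309056605
3 94 667 pin z 0.019284214664023358 trim z 0.016321226869569078
4 99 731 pin z 0.01940401379260795 trim z 0.01651764865792063
21.5 [ 0.6 -0.2 -0.1]
```

View pics/w9.png

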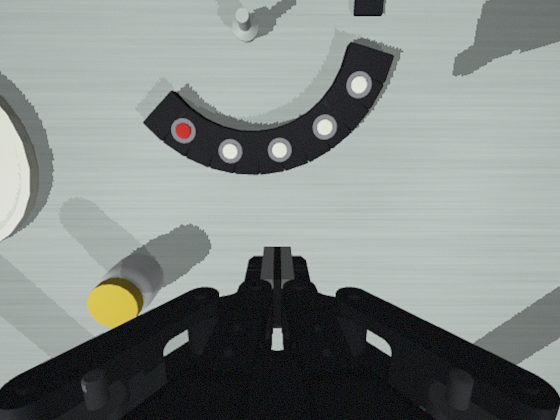

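The view shows all five pins sunk in their collars, from red at (183,130) to the last at (359,85). The bolt is upright at (243,22), the trim is where it was, and the hand is clear.

```bash
python3 - <<'E'
from station import *
sign_off()
E
```

```text
the job is handed in; nothing more can be done
```

I pressed all five pins home in order from the red one, drew the hand clear and handed the job in at about 21.5 s. The sign-off gives no verdict.

- **Pins:** in the last wrist depth picture all five stand 2.9–3.1 mm above the trim. All five met their stop at the same height, and the force read about 3–5 N after each press.
- **Trim and bystanders:** the trim and bolt look unmoved in the last picture. I did not measure their final positions. The screwdriver and most of the trim tool and lid were out of view.
- **Height over the row:** I kept the fingertips at roughly 33–35 mm above the work surface between pins.
- **One disagreement:** the stated fingertip position did not fit. The description puts the tips 25 mm ahead of the TCP. The cameras showed them about 9 mm behind it, and contact with the pins showed about 5 mm behind. My first press on the red pin therefore stopped above it without touching. I measured the tips and repeated it.

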